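# Post the sunglasses case through the sprung flap of the wardrobe tidy

## Task

Put the sunglasses case away in the white wardrobe tidy: pass it long edge first, broadside, through the sloping mouth, holding the sprung flap open with the case, and push it right through so that it drops inside and the flap springs shut behind it. Leave the other things on the shelf where they are.

Things in the scene. Friction and masses are not known exactly. Their poses are not given: they have to be found in the camera images.
- case: Red plastic sunglasses case, a slim oblong box standing upright on one long edge: 30 mm thick (own x), 150 mm long (own y), 56 mm high (own z, up at the start); long edges bevelled 5 mm. Origin at its centre, 28 mm above the shelf at the start. About 120 g, rigid, stays closed.
- tidy: White wardrobe tidy fixed to the shelf: a closed, empty box 150 mm deep (own x -55 to +95 mm), 196 mm wide (own y), 192 mm high at the back, walls 6 mm, floor 6 mm. Origin on the shelf vertically below the mouth's centre; -x is its front, z up. Its front top face slopes at 40 deg to the horizontal, rising towards +x, and holds the mouth.
- mouth (a point): Centre of the mouth, in the sloping face, 165 mm high. 172 mm wide (tidy's y), 45 mm up the slope; a metal collar 4 mm thick stands 12 mm out around it. The case goes in along (0.643, 0, -0.766) in the tidy's frame (40 deg from vertical), its length along tidy's y, its thickness along the slope (0.766, 0, 0.643). Fingers either side of the case do not fit in; closed fingers do.
- panel (a point): Middle of the lower front edge of a white pegboard panel standing upright on the tidy behind the mouth, at (50, 0, 192) mm in the tidy's frame. It is 196 mm wide, 170 mm high, 8 mm thick; metal pegs stick out 22 mm forwards, 128 mm and 155 mm above this edge. A wide gripper held vertical over the mouth strikes it.
- flap (a joint): Angle of the metal flap in the mouth: 0 shut, 1.6 fully open (rad). Hinged 21.5 mm up the slope from the mouth's centre, 2.5 mm beneath the face; 43 mm long, 3 mm thick, 168 mm wide; swings inwards and down. Spring torque 0.04 N m shut, plus 0.1 N m per rad. A case let go half way is pinched or lifted back: push it on until its rear edge is up to 45 mm past the face; then it falls in.
- bottle: Amber glass bottle, bystander, 62 mm across, 165 mm tall, upright; origin under its centre.
- soapbox: Red plastic soap box lying flat, bystander, 95 x 65 x 36 mm (shorter and wider than the sunglasses case); origin under its centre.
- shoetree: Wooden shoe tree lying along its own x, bystander, about 245 mm long, 65 mm wide and high; origin on the shelf near its middle.
- keyring: Stainless key ring with two keys lying flat, bystander, about 70 mm long, 5 mm thick; origin under its middle.
- jar: Small clear glass jar with metal cap, bystander, 52 mm across, 55 mm tall; origin under its centre.
- brush: Wooden clothes brush lying along its own x, bystander, 160 x 44 x 34 mm; origin under its centre.
There are look-alikes about, which are no part of the job. What is shaped like the case but blue or green is not meant.

How it is judged:
By the outcome, as a careful person would: the job done as asked, in the order asked, and still so for the second after the job is handed in, with the robot touching nothing.
It also fails if it takes over 54 s, if anything falls off the work surface, if the arm or the gripper's body presses on something with over 40 N, if the wrist force passes 120 N, or if a joint passes its speed limit or range.

## Robot

A 6-joint arm with a two-finger parallel gripper is mounted at the origin on the work surface. World frame = base frame: x ahead of the robot, y to its left, z up, the work surface at z = 0. Lengths are in m, angles in rad, forces in N, time in s.
With the tool pointing down it reaches from about 0.375 to 0.9 m from the base axis. Payload 3.1 kg.
Tool frame: the origin (TCP) lies at the centre of the arm's flange, where the gripper is bolted on; the fingertips stand 182 mm ahead of it and the grasp point (between the pads) lies 164 mm ahead of it; z points along the fingers, y is the line along which they close (so a half turn about z gives the same grasp; the last joint's range is limited). The gripper opens to 87 mm and grips with 3 to 60 N. Pads are 19 mm wide; open, the fingers measure 117 mm over their backs; the gripper's body (75 mm by 190 mm) begins 51 mm behind the grasp point.
Start: joints at [-1.498, 0.527, 1.433, -0, 1.181, -0.178], TCP at [0.155, -0.605, 0.405] pointing down, gripper open.
Joint ranges: [-3.08, 3.08], [-0.75, 2.2], [0.22, 2.44], [-1.43, 4.57], [0, 2.65], [-2.85, 2.85]. Speed limits (rad/s): [2.79, 2.79, 3.14, 3.14, 3.14, 3.14].

## Interface

Orientations are given as a unit quaternion [x, y, z, w].
In Python, from rig import * gives the robot as it stands.
- The arm moves only by the tool move_arm, never from a script. Its argument "commands" is a list that holds one entry, the list of rows, each a list of 6 numbers: the shift along the tool's x, y, z in units of 40 mm (1.0 is 40 mm), then the turn, a rotation vector about the tool's x, y, z in rad. A call has 1 to 12 rows; each row is the pose to reach, as a shift and turn from the pose commanded when the call began, along the tool's axes at that moment; what a row does not reach only later rows make up. A row lasts 1/8 s, in which the tool goes at most 62.5 mm and 10.7 degrees, less where a joint would pass 70% of its speed; a pose out of reach is approached as far as the arm can. A call with a gripper value outside its range is refused whole. "claw" is the closure, from -1 (fully open) to 1 (shut), so that 0 is half open, set as the call begins (left out, the last holds). The fingers move at their own pace and stop on an object; "squeeze" is the grip in N (left out, the last holds). Time passes only in rows, so rows that repeat a pose let the fingers close. It gives the time, the measured TCP pose, the force, the opening and the grip force at its end, in the units of the state.
- get_obs(): the state, without advancing time (a new reading comes with each control period).
- camera(name): name is "scene" or "side" or "wrist"; returns a dict with "pixels" (480x640x3 uint8, blue, green, red), "range_z" (480x640 float32, m along the optical axis (not along the pixel's ray), 0 where there is no reading), "camera_matrix" (3x3 intrinsics, pixels), "extrinsics" (4x4, takes a point from world to camera coordinates). Camera axes: x right, y up, looking along -z (the intrinsics and any distortion apply to the point x, -y, -z); pixel columns grow to the right and rows downward; lengths in m; the calibration is good to about 2 mm. A picture is of the moment at which its call begins.
- hand_in(): hands the job in; it is judged then, once.
The state is a dict: "time": time; "q": joint angles; "joint_velocities": joint speeds; "joint_torque": joint torques, N m; "position": TCP position; "tool_rot": TCP orientation; "ft_force": force on the tool from outside, world axes, zero at the start; "moment": the same for the moment, N m; "grip_width": finger opening in m; "grip_force": force on a finger pad.
Only numpy, scipy, OpenCV 4.12 (cv2) and the standard library are available. Lean on these libraries where they do the work, as an engineer would, in place of code of your own. Each camera call takes 0.05 s, during which the arm holds its last target. There are 200 camera calls.

## Working session

There is one attempt and no reset: what is moved stays moved. The work goes in short steps, Python scripts to look and compute and a tool call to move; the robot and the scene stay as the last step left them, time stands still between calls to the robot, and variables do not carry over. Pictures are saved under pics/ and viewed, at most 10 in all, crops included, and the job is handed in when it is done.

Besides the shell and the picture viewer there is one more tool, called as name([rows], argument=value, ...), one row to a line, values as JSON. move_arm: Moves the arm, as the interface text tells. Its arguments: {"type":"object","properties":{"commands":{"type":"array","items":{"type":"array","items":{"type":"array","items":{"type":"number"}}}},"claw":{"type":"number"},"squeeze":{"type":"number"}},"required":["commands"]}

```bash
mkdir -p pics; ls; python3 - <<'E'
from rig import *
import cv2, numpy as np
for n in ("scene","side"):
    c=camera(n); cv2.imwrite(f"pics/{n}0.png",c["pixels"]); np.savez(f"{n}0.npz",**c)
    print(n,np.round(c["camera_matrix"],1).tolist(),np.round(c["extrinsics"],3).tolist(),[k for k in c], (c["range_z"]>0).mean())
print(get_obs())
E
```

```text
pics
scene [[467.9, 0.0, 321.6], [0.0, 467.9, 238.1], [0.0, 0.0, 1.0]] [[0.351, 0.936, -0.013, -0.179], [-0.771, 0.296, 0.563, 0.352], [0.531, -0.188, 0.826, -1.453], [0.0, 0.0, 0.0, 1.0]] ['pixels', 'range_z', 'camera_matrix', 'extrinsics'] 0.9959765625
side [[545.3, 0.0, 320.3], [0.0, 545.3, 243.8], [0.0, 0.0, 1.0]] [[-0.827, -0.563, -0.0, 0.457], [0.381, -0.561, 0.735, -0.328], [-0.414, 0.608, 0.678, -1.142], [0.0, 0.0, 0.0, 1.0]] ['pixels', 'range_z', 'camera_matrix', 'extrinsics'] 0.9961881510416667
{'time': 0.1, 'q': array([-1.49849371e+00,  5.28365797e-01,  1.43374139e+00, -4.95760469e-05,
        1.18138851e+00, -1.78496962e-01]), 'joint_velocities': array([ 1.40965555e-03, -1.77343432e-03, -1.62201311e-03,  1.94130720e-04,
        8.62369142e-05, -1.16967511e-03]), 'joint_torque': array([-4.08207907e-04, -4.40986526e+01, -1.77150536e+01,  6.34172140e-02,
        5.33880503e-02, -4.49851484e-05]), 'position': array([ 0.15511462, -0.60513873,  0.40388413]), 'tool_rot': array([ 9.92146115e-01,  1.25080696e-01,  2.76082288e-05, -9.51394035e-04]), 'ft_force': array([-0.51809164, -0.73583705,  0.32846719]), 'moment': array([-0.00548326, -0.02157859, -0.01807906]), 'grip_force': 0.0, 'grip_width': 0.08702780799989966}
```

View pics/scene0.png

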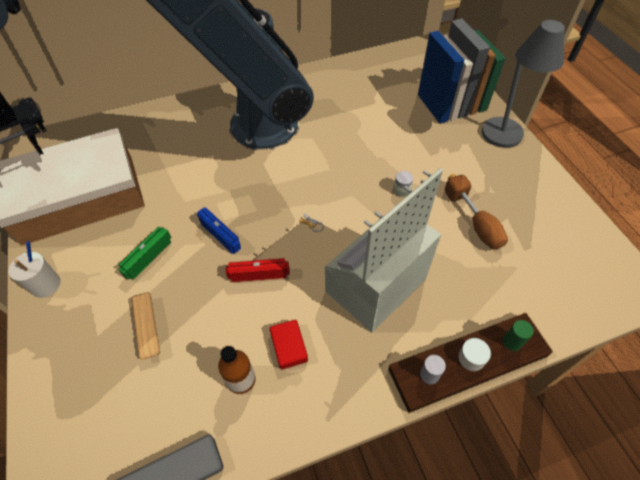

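View pics/side0.png

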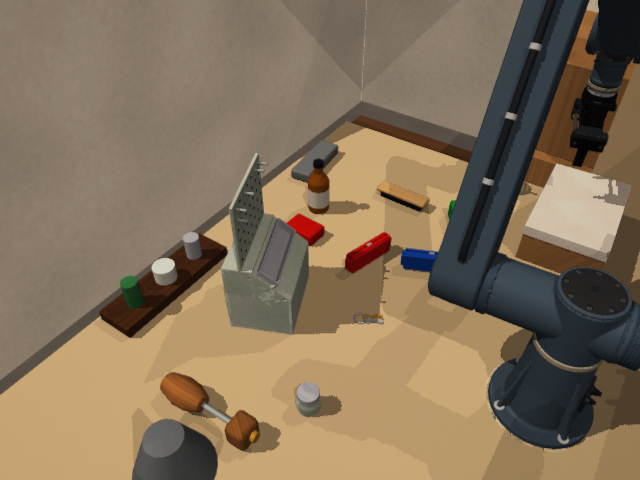

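Scene view: red items are the long slim case at (258,270) and the flat, shorter soap box at (289,344). The look-alikes are blue (218,229) and green (145,252). My choice is (258,270). In the side view the case is at (368,252), and the tidy's mouth faces the robot at about (275,250).

```bash
cat > h.py <<'E'
import numpy as np, cv2
def cloud(c):
    K,E,z=c["camera_matrix"],c["extrinsics"],c["range_z"]
    v,u=np.mgrid[0:480,0:640]
    P=np.stack([(u-K[0,2])/K[0,0]*z,-(v-K[1,2])/K[1,1]*z,-z],-1)
    return (P-E[:3,3])@E[:3,:3]
def red(c):
    h=cv2.cvtColor(c["pixels"],cv2.COLOR_BGR2HSV)
    return ((h[...,0]<6)|(h[...,0]>174))&(h[...,1]>180)&(h[...,2]>60)&(c["range_z"]>0)
E
python3 - <<'E'
from h import *
W={}
for n in ("scene","side"):
    c=dict(np.load(n+"0.npz")); P=cloud(c); W[n]=P
    N,L,S,C=cv2.connectedComponentsWithStats(red(c).astype(np.uint8))
    for i in range(1,N):
        if S[i,4]<80: continue
        p=P[L==i]; t=p[p[:,2]>np.percentile(p[:,2],97)-.004]
        r=cv2.minAreaRect((t[:,:2]*1000).astype(np.float32)); ra=cv2.minAreaRect((p[:,:2]*1000).astype(np.float32))
        print(n,C[i].round(),S[i,4],"z",np.percentile(p[:,2],[2,50,98]).round(4),"top",r,"all",ra)
    # tidy cloud
    m=(P[...,0]>.3)&(P[...,2]>.03)&(P[...,2]<.4)
    hs=cv2.cvtColor(c["pixels"],cv2.COLOR_BGR2HSV)
    roi=np.zeros(m.shape,bool)
    if n=="scene": roi[165:330,325:442]=1
    else: roi[155:330,222:310]=1
    p=P[m&roi]; print(n,"tidy pts",len(p),p.min(0),p.max(0))
    # normals by finite difference
    d1=np.gradient(cv2.medianBlur(P.astype(np.float32),3),axis=0);d2=np.gradient(cv2.medianBlur(P.astype(np.float32),3),axis=1)
    nn=np.cross(d2,d1);nn/=np.linalg.norm(nn,axis=-1,keepdims=True)+1e-12
    nn*=np.sign((( -c["extrinsics"][:3,:3].T@c["extrinsics"][:3,3])-P)@np.ones(3)*0+np.sum(nn*((-c["extrinsics"][:3,:3].T@c["extrinsics"][:3,3])-P),-1))[...,None]
    for lab,mm in (("slope",(abs(nn[...,2]-.766)<.06)),("vert",abs(nn[...,2])<.08),("top",nn[...,2]>.99)):
        s=m&roi&mm; q=P[s]; a=np.degrees(np.arctan2(nn[s][:,1],nn[s][:,0]))
        if lab=="top": print(lab,len(q),np.median(q,0)); continue
        hh,e=np.histogram(a,bins=36,range=(-180,180)); 
        for k in np.argsort(-hh)[:3]:
            kk=(a>=e[k])&(a<e[k+1]); print(lab,hh[k],e[k],np.median(a[kk]).round(1),np.median(q[kk],0).round(4),q[kk].min(0).round(3),q[kk].max(0).round(3))
E
```

```text
scene [257. 270.] 1115 z [0.0133 0.0508 0.0594] top ((516.67236328125, -166.42120361328125), (132.2321014404297, 26.41850471496582), 74.37347412109375) all ((500.02642822265625, -161.12953186035156), (147.2263641357422, 65.41236877441406), 74.56819915771484)
scene [288. 344.] 1260 z [0.0206 0.0357 0.0395] top ((715.1558837890625, -154.97683715820312), (62.235130310058594, 93.17532348632812), 86.60169982910156) all ((714.470458984375, -154.54898071289062), (62.82890701293945, 95.47705078125), 86.08794403076172)
scene tidy pts 9408 [ 0.36868915 -0.03035937  0.03002625] [0.74885986 0.30264435 0.36475516]
slope 53 -160.0 -153.9 [0.617  0.0293 0.131 ] [ 0.565 -0.018  0.121] [0.681 0.137 0.363]
slope 36 -150.0 -145.8 [0.6295 0.0201 0.1523] [ 0.563 -0.024  0.122] [0.689 0.162 0.363]
slope 33 -170.0 -163.2 [0.6061 0.0378 0.1287] [ 0.567 -0.015  0.121] [0.668 0.164 0.363]
vert 2470 20.0 24.7 [0.6905 0.1046 0.2314] [0.415 0.021 0.03 ] [0.747 0.29  0.36 ]
vert 737 -70.0 -65.2 [0.6919 0.0063 0.1039] [ 0.402 -0.028  0.03 ] [0.746 0.26  0.358]
vert 647 10.0 17.7 [0.6952 0.0901 0.2343] [0.415 0.017
[... 549 characters left out ...]
1295776367), 73.51622009277344)
side tidy pts 9733 [ 0.52713565 -0.4384734   0.0300046 ] [0.90987979 0.21272328 0.36347683]
slope 159 -160.0 -154.9 [0.6111 0.0582 0.1521] [ 0.537 -0.152  0.033] [0.717 0.176 0.361]
slope 117 -150.0 -145.1 [0.6056 0.0839 0.151 ] [ 0.543 -0.011  0.118] [0.68  0.187 0.36 ]
slope 106 -170.0 -164.5 [0.6026 0.0784 0.1538] [ 0.542 -0.019  0.12 ] [0.692 0.172 0.362]
vert 1168 -160.0 -155.9 [0.6475 0.0932 0.2372] [ 0.531 -0.028  0.03 ] [0.703 0.189 0.36 ]
vert 469 110.0 114.4 [0.6085 0.1846 0.1068] [ 0.532 -0.001  0.031] [0.664 0.212 0.345]
vert 444 100.0 105.5 [0.6062 0.1841 0.1038] [ 0.533 -0.002  0.03 ] [0.665 0.212 0.35 ]
top 523 [0.66958417 0.07412864 0.19003432]
```

```bash
python3 -c "
import cv2
a=cv2.imread('pics/scene0.png')[160:340,200:450];b=cv2.imread('pics/side0.png')[150:340,215:405]
a=cv2.resize(a,(400,288),interpolation=2);b=cv2.resize(b,(400,400),interpolation=2)
import numpy as np
a=cv2.copyMakeBorder(a,0,112,0,0,0);cv2.imwrite('pics/crop1.png',np.hstack([a,b]))"
```

```text
(no output)
```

View pics/crop1.png

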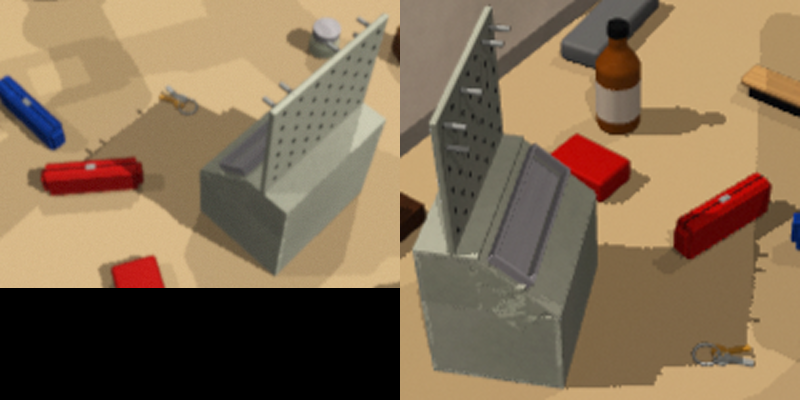

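The crop confirms the red slim case (a box with a latch) and the tidy mouth with its collar. Next I fit the tidy planes.

```bash
python3 - <<'E'
from h import *
from scipy.optimize import least_squares
for n in ("scene","side"):
    c=dict(np.load(n+"0.npz")); P=cloud(c); 
    roi=np.zeros((480,640),bool)
    if n=="scene": roi[165:330,325:442]=1
    else: roi[155:330,222:310]=1
    p=P[roi&(P[...,2]>.02)]
    p=p[(np.hypot(p[:,0]-.64,p[:,1]-.09)<.2)]
    yaw=np.radians(24.6)
    o=np.array([.61,.075])
    for it in range(6):
        R=np.array([[np.cos(yaw),-np.sin(yaw)],[np.sin(yaw),np.cos(yaw)]])
        l=(p[:,:2]-o)@R; z=p[:,2]; tol=.02/(1+it)+.003
        sets=[]
        if n=="scene": sets=[(0,.095,z<.185),(1,-.098,z<.18),(0,.058,z>.2)]
        else: sets=[(1,.098,z<.16),(0,-.055,z<.11),(0,.050,z>.2)]
        S=[(a,v,l_) for a,v,l_ in [(a,v,p[m&(abs(l[:,a]-v)<tol)&(abs(l[:,1-a])<.085+.07*(a==1))]) for a,v,m in sets]]
        def f(x):
            R=np.array([[np.cos(x[2]),-np.sin(x[2])],[np.sin(x[2]),np.cos(x[2])]])
            return np.concatenate([((q[:,:2]-x[:2])@R)[:,a]-v for a,v,q in S])
        r=least_squares(f,[*o,yaw],loss='soft_l1',f_scale=.002); o=r.x[:2]; yaw=r.x[2]
    R=np.array([[np.cos(yaw),-np.sin(yaw)],[np.sin(yaw),np.cos(yaw)]])
    print(n,o,np.degrees(yaw),[(len(q),(((q[:,:2]-o)@R)[:,a]-v).mean().round(4)) for a,v,q in S])
    l=(p[:,:2]-o)@R
    s=(l[:,0]>-.05)&(l[:,0]<.04)&(abs(l[:,1])<.095)&(p[:,2]<.2)&(p[:,2]>.1)
    d=(p[s,2]-.165)*.766-l[s,0]*.643; print("slope offs",np.histogram(d,bins=np.arange(-.01,.02,.002))[0])
E
```

```text
scene [0.62123176 0.08187751] 24.115937705544493 [(1350, np.float64(0.0001)), (1812, np.float64(0.0001)), (2629, np.float64(-0.0002))]
slope offs [  0   0   4  26 196 223  63  55  52  51  86  53   0   0]
side [0.61962451 0.0826736 ] 24.135702245683138 [(2591, np.float64(-0.0)), (430, np.float64(-0.0001)), (1685, np.float64(0.0001))]
slope offs [  0  17 151 583 966 496 164  65  74 112 137  68  14   0]
```

```bash
cat >> h.py <<'E'
from scipy.spatial.transform import Rotation as Ro
YAW=np.radians(24.12); O=np.array([.6204,.0823,.165])
U=lambda h:np.array([np.cos(h),np.sin(h),0])
D=.643*U(YAW)-.766*np.array([0,0,1]); S=.766*U(YAW)+.643*np.array([0,0,1])
def R_zy(z,y): z=z/np.linalg.norm(z);y=y-z*(y@z);y/=np.linalg.norm(y);return Ro.from_matrix(np.c_[np.cross(y,z),y,z])
def row(obs,p,R):
    R0=Ro.from_quat(obs["tool_rot"]); return np.r_[R0.inv().apply(p-obs["position"])/.04,(R0.inv()*R).as_rotvec()].round(3).tolist()
E
python3 - <<'E'
from rig import *; from h import *
print(row(get_obs(),np.array([.513,-.163,.40]),R_zy(np.array([0,0,-1.]),U(np.radians(-15.9)))))
E
```

```text
[11.411, -8.487, 0.116, -0.002, -0.001, -1.042]
```

move_arm([
  [[11.41,-8.49,0.1,0,0,-1.04],[11.41,-8.49,0.1,0,0,-1.04],[11.41,-8.49,0.1,0,0,-1.04],[11.41,-8.49,0.1,0,0,-1.04],[11.41,-8.49,0.1,0,0,-1.04],[11.41,-8.49,0.1,0,0,-1.04],[11.41,-8.49,0.1,0,0,-1.04],[11.41,-8.49,0.1,0,0,-1.04],[11.41,-8.49,0.1,0,0,-1.04],[11.41,-8.49,0.1,0,0,-1.04],[11.41,-8.49,0.1,0,0,-1.04],[11.41,-8.49,0.1,0,0,-1.04]],
], claw=-1, squeeze=50)

```text
time: 1.6
position: [0.5123, -0.1643, 0.4005]
tool_rot: [0.799, 0.601, -0.0, -0.0]
ft_force: [-0.4, 0.4, 0.1]
grip_width: 0.0867
grip_force: 0.0
```

```bash
python3 - <<'E'
from rig import *; from h import *
c=camera("wrist"); o=get_obs(); cv2.imwrite("pics/w1.png",c["pixels"]); P=cloud(c); m=red(c)
N,L,St,C=cv2.connectedComponentsWithStats(m.astype(np.uint8))
print(o["position"],o["tool_rot"],o["q"].round(3))
for i in range(1,N):
    if St[i,4]<300: continue
    p=P[L==i]; t=p[p[:,2]>np.percentile(p[:,2],98)-.004]
    print(C[i],St[i],np.percentile(p[:,2],[2,98]),cv2.minAreaRect((t[:,:2]*1000).astype(np.float32)),cv2.minAreaRect((p[:,:2]*1000).astype(np.float32)))
E
```

```text
[ 0.51221002 -0.16448226  0.40063678] [ 7.99535662e-01  6.00618530e-01 -2.63189591e-04 -1.95947568e-04] [-0.518  0.416  1.655 -0.     1.071 -0.236]
[505.35092025 156.29831288] [ 451  116  106   82 6520] [0.01726671 0.0364092 ] ((710.8823852539062, -153.69403076171875), (62.35548782348633, 92.49325561523438), 86.78956604003906) ((710.4481201171875, -153.49481201171875), (63.367454528808594, 93.9727554321289), 86.6697769165039)
[320.90116927 217.46659243] [ 306  149   30  141 3592] [0.04355256 0.05636393] ((512.9791870117188, -165.37838745117188), (133.2555694580078, 27.219295501708984), 74.11473846435547) ((514.0767822265625, -161.4696044921875), (141.40431213378906, 28.21339988708496), 74.24864196777344)
```

View pics/w1.png

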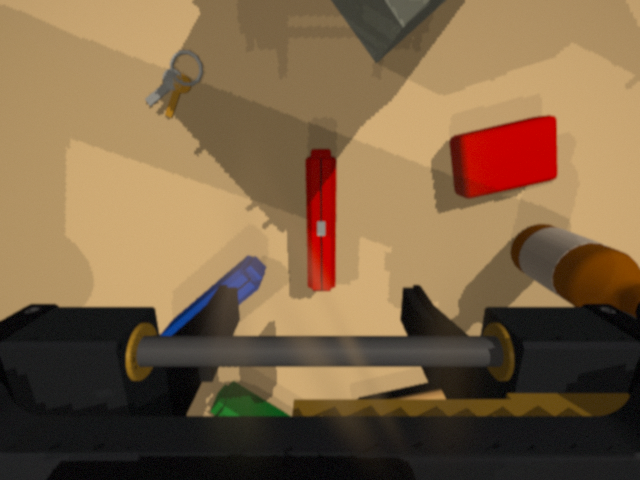

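The wrist view shows the red case at (321,219), on the closing axis and clear of the fingers, with the blue box tip at (258,265). I descend next.

```bash
python3 - <<'E'
from rig import *; from h import *
R=R_zy(np.array([0,0,-1.]),U(np.radians(-15.85)))
print(row(get_obs(),np.array([.5135,-.1635,.2240]),R))
E
```

```text
[0.033, 0.027, 4.416, -0.001, 0.0, -0.006]
```

move_arm([
  [[0.03,0.03,1,0,0,0],[0.03,0.03,2,0,0,0],[0.03,0.03,3,0,0,0],[0.03,0.03,3.8,0,0,0],[0.03,0.03,4.2,0,0,0],[0.03,0.03,4.42,0,0,0],[0.03,0.03,4.42,0,0,0],[0.03,0.03,4.42,0,0,0]],
])

```text
time: 2.65
position: [0.5148, -0.1626, 0.225]
tool_rot: [0.799, 0.602, 0.0, 0.001]
ft_force: [0.0, -0.0, 0.5]
grip_width: 0.0869
grip_force: 0.0
```

move_arm([
  [[0,0,0,0,0,0],[0,0,0,0,0,0],[0,0,0,0,0,0],[0,0,0,0,0,0],[0,0,0,0,0,0],[0,0,0,0,0,0],[0,0,0,0,0,0],[0,0,0,0,0,0]],
], claw=1, squeeze=50)

```text
time: 3.65
position: [0.5144, -0.1624, 0.2239]
tool_rot: [0.799, 0.601, -0.0, -0.0]
ft_force: [-0.5, 0.1, 0.1]
grip_width: 0.0294
grip_force: 50.0
```

```bash
python3 - <<'E'
from rig import *; from h import *
o=get_obs(); p=O-D*(.182+.110)-S*.002; R=R_zy(D,S); print(p,row(o,p,R))
E
```

```text
[0.44763843 0.00494763 0.387386  ] [3.558, -2.761, -4.087, -0.669, 0.245, -0.672]
```

move_arm([
  [[0,0,-0.5,0,0,0],[0,0,-1.5,0,0,0],[0,0,-2.5,0,0,0],[0,0,-3.5,0,0,0],[0,0,-4.3,0,0,0],[0,0,-4.3,0,0,0],[0,0,-4.3,0,0,0]],
])

```text
time: 4.53
position: [0.5139, -0.162, 0.3948]
tool_rot: [0.799, 0.602, -0.001, -0.001]
ft_force: [0.0, -0.7, -1.3]
grip_width: 0.0293
grip_force: 50.0
```

```bash
python3 - <<'E'
from rig import *; from h import *
o=get_obs(); p=O-D*(.182+.110)-S*.002; R=R_zy(D,S); print(o["grip_width"],o["position"],p,row(o,p,R))
c=camera("side"); np.savez("s2.npz",**c); P=cloud(c); m=red(c)&(P[...,2]>.1); q=P[m]; T=Ro.from_quat(o["tool_rot"]); l=T.inv().apply(q-o["position"])
print(len(q),np.percentile(l,[1,99],axis=0).round(4), l[:,2].min(),l[:,2].max())
E
```

```text
0.029296111598131995 [ 0.51385324 -0.16201887  0.39478764] [0.44763843 0.00494763 0.387386  ] [3.554, -2.744, 0.194, -0.671, 0.243, -0.672]
798 [[-0.063  -0.0189  0.1663]
 [ 0.0736  0.0116  0.2225]] 0.1651899000347701 0.2705230864879448
```

move_arm([
  [[0.9,-0.7,0,-0.17,0.06,-0.17],[1.8,-1.4,0.1,-0.34,0.12,-0.34],[2.7,-2.1,0.15,-0.5,0.18,-0.5],[3.55,-2.74,0.19,-0.671,0.243,-0.672],[3.55,-2.74,0.19,-0.671,0.243,-0.672],[3.55,-2.74,0.19,-0.671,0.243,-0.672],[3.55,-2.74,0.19,-0.671,0.243,-0.672],[3.55,-2.74,0.19,-0.671,0.243,-0.672],[3.55,-2.74,0.19,-0.671,0.243,-0.672],[3.55,-2.74,0.19,-0.671,0.243,-0.672]],
])

```text
time: 5.82
position: [0.4484, 0.0044, 0.3881]
tool_rot: [0.511, 0.789, 0.287, 0.187]
ft_force: [-0.0, 0.1, -0.6]
grip_width: 0.029
grip_force: 50.0
```

```bash
python3 - <<'E'
from rig import *; from h import *
o=get_obs(); print(o["position"],o["q"].round(2),o["grip_width"])
T=R_zy(D,S)
print("rot err",(Ro.from_quat(o["tool_rot"]).inv()*T).as_rotvec().round(4))
for n in("scene","side"):
    c=camera(n); np.savez(n+"3.npz",**c); P=cloud(c); m=red(c)&(P[...,2]>.1)
    l=T.inv().apply(P[m]-O); print(n,m.sum(),np.percentile(l,[0,1,2,50,98,99,100],axis=0).round(4).tolist() if m.sum() else 0)
    cv2.imwrite(f"pics/{n}3.png",c["pixels"])
a=cv2.imread('pics/side3.png')[100:340,170:490];b=cv2.imread('pics/scene3.png')[100:340,170:490]
cv2.imwrite('pics/pre.png',np.hstack([cv2.resize(x,(400,300)) for x in(a,b)]))
for k in(.110,.060,.016): print(k,row(o,O-D*(.182+k)-S*.002,T))
E
```

```text
[0.44839699 0.00438627 0.38807302] [-0.37  0.28  2.07  1.11  0.54 -1.71] 0.02898238104118729
rot err [0.0005 0.0016 0.0008]
scene 1550 [[-0.0814, -0.0087, -0.1288], [-0.0801, -0.0027, -0.1251], [-0.0796, -0.0009, -0.1245], [-0.0198, 0.0139, -0.1009], [0.0592, 0.0175, -0.0748], [0.065, 0.0226, -0.0743], [0.0698, 0.026, -0.0725]]
side 845 [[-0.0861, -0.0221, -0.1832], [-0.0627, -0.0162, -0.1272], [-0.0592, -0.0152, -0.1262], [0.0383, 0.007, -0.1114], [0.0728, 0.0137, -0.0736], [0.0732, 0.0178, -0.071], [0.0748, 0.0451, -0.0142]]
0.11 [0.021, -0.02, 0.006, 0.0, 0.002, 0.001]
0.06 [0.023, -0.02, 1.256, 0.0, 0.002, 0.001]
0.016 [0.024, -0.021, 2.356, 0.0, 0.002, 0.001]
```

View pics/pre.png

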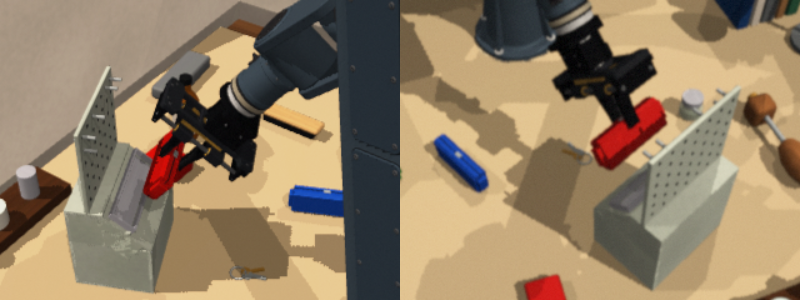

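move_arm([
  [[0.1,-0.03,0.5,0,0.002,0],[0.1,-0.03,1,0,0.002,0],[0.1,-0.03,1.25,0,0.002,0],[0.1,-0.03,1.4,0,0.002,0],[0.1,-0.03,1.55,0,0.002,0],[0.1,-0.03,1.7,0,0.002,0],[0.1,-0.03,1.7,0,0.002,0]],
])

```text
time: 6.8
position: [0.486, 0.0255, 0.3354]
tool_rot: [0.51, 0.789, 0.288, 0.186]
ft_force: [0.6, -0.3, -1.6]
grip_width: 0.0291
grip_force: 50.0
```

```bash
python3 - <<'E'
from rig import *; from h import *
o=get_obs(); T=R_zy(D,S); print("tip in mouth frame",T.inv().apply(o["position"]-O)+[0,0,.182], "F",T.inv().apply(o["ft_force"]))
c=camera("side"); P=cloud(c); m=red(c)&(P[...,2]>.1); l=T.inv().apply(P[m]-O); print(np.percentile(l,[2,98],axis=0).round(4).tolist())
d=camera("scene"); cv2.imwrite('pics/in.png',np.hstack([cv2.resize(x["pixels"][120:330,200:480],(400,300)) for x in(c,d)]))
for k in(.016,.013): print(k,row(o,O-D*(.182+k)-S*.002+T.apply([.003,0,0]),T))
E
```

```text
tip in mouth frame [ 0.00303366 -0.00215663 -0.04227976] F [-0.50737668 -0.73656748  1.52484863]
[[-0.0523, -0.0154, -0.059], [0.077, 0.0129, -0.0059]]
0.016 [-0.001, 0.003, 0.656, 0.001, -0.0, 0.001]
0.013 [-0.001, 0.003, 0.731, 0.001, -0.0, 0.001]
```

View pics/in.png

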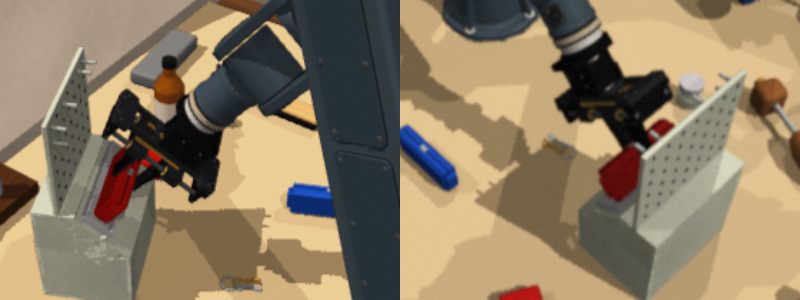

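The case's front edge is inside the collar, with no contact force. I push on to 14 mm tip clearance.

move_arm([
  [[0,0,0.15,0,0,0],[0,0,0.3,0,0,0],[0,0,0.45,0,0,0],[0,0,0.6,0,0,0],[0,0,0.7,0,0,0],[0,0,0.7,0,0,0],[0,0,0.7,0,0,0]],
])

```text
time: 7.78
position: [0.5009, 0.0327, 0.3126]
tool_rot: [0.511, 0.789, 0.285, 0.185]
ft_force: [-5.1, -3.0, -1.3]
grip_width: 0.0294
grip_force: 50.0
```

```bash
python3 - <<'E'
from rig import *; from h import *
o=get_obs(); T=R_zy(D,S); print("tip in mouth frame",T.inv().apply(o["position"]-O)+[0,0,.182], "F",T.inv().apply(o["ft_force"]),o["moment"],o["q"].round(2))
E
```

```text
tip in mouth frame [ 0.00358267 -0.00421246 -0.01418911] F [-0.64052884 -5.32635112 -2.80854548] [-0.67090674  1.27654482 -0.12692228] [-0.26  0.49  2.03  1.46  0.42 -2.01]
```

move_arm([
  [[0,0,0.03,0,0,0],[0,0,0.03,0,0,0]],
])

```text
time: 8.02
position: [0.5017, 0.0331, 0.3118]
tool_rot: [0.511, 0.789, 0.286, 0.185]
ft_force: [-6.5, -2.7, -0.7]
grip_width: 0.0295
grip_force: 50.0
```

move_arm([
  [[0,0,0,0,0,0],[0,0,0,0,0,0],[0,0,0,0,0,0]],
], claw=-0.05)

```text
time: 8.4
position: [0.5037, 0.0331, 0.3134]
tool_rot: [0.51, 0.789, 0.288, 0.187]
ft_force: [-0.3, 0.7, -0.1]
grip_width: 0.0447
grip_force: 0.0
```

```bash
python3 - <<'E'
from rig import *; from h import *
o=get_obs(); T=R_zy(D,S); print("tip",T.inv().apply(o["position"]-O)+[0,0,.182], "F",T.inv().apply(o["ft_force"]))
c=camera("side"); P=cloud(c); m=red(c)&(P[...,2]>.1); l=T.inv().apply(P[m]-O); print(np.percentile(l,[2,10,50,90,98],axis=0).round(4).tolist())
d=camera("scene"); cv2.imwrite('pics/rel.png',np.hstack([cv2.resize(x["pixels"][140:290,220:420],(400,300),interpolation=2) for x in(c,d)]))
E
```

```text
tip [ 0.00281208 -0.00157434 -0.01307055] F [ 0.74858211 -0.0856261   0.07736813]
[[-0.0353, -0.0172, -0.0315], [-0.0138, -0.0135, -0.0297], [0.0375, 0.0015, -0.0246], [0.0714, 0.0087, 0.0023], [0.0771, 0.0103, 0.0164]]
```

View pics/rel.png

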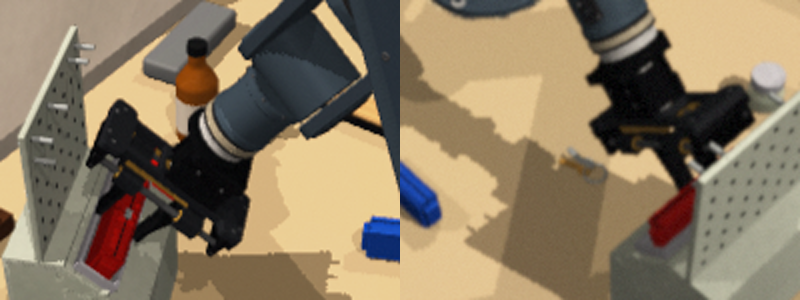

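Side view: the case sits in the mouth at about (115,235), pinched, with its rear edge about 30 mm out and not slipping. I retract, turn 90° and close.

move_arm([
  [[0,0,-0.4,0,0,0],[0,0,-0.9,0,0,0],[0,0,-0.9,0,0,0]],
])

```text
time: 8.88
position: [0.4818, 0.0235, 0.3416]
tool_rot: [0.51, 0.789, 0.288, 0.187]
ft_force: [0.6, -1.4, -0.1]
grip_width: 0.0458
grip_force: 0.0
```

move_arm([
  [[0,0,0,0,0,0.18],[0,0,0,0,0,0.36],[0,0,0,0,0,0.54],[0,0,0,0,0,0.72],[0,0,0,0,0,0.9],[0,0,0,0,0,1.08],[0,0,0,0,0,1.26],[0,0,0,0,0,1.44],[0,0,0,0,0,1.57],[0,0,0,0,0,1.57],[0,0,0,0,0,1.57]],
], claw=1, squeeze=10)

```text
time: 10.25
position: [0.4821, 0.0237, 0.3405]
tool_rot: [0.918, 0.198, 0.335, -0.071]
ft_force: [-0.3, 0.1, 0.2]
grip_width: 0.0003
grip_force: 0.0
```

```bash
python3 - <<'E'
from rig import *; from h import *
o=get_obs(); T=R_zy(D,S); X=R_zy(D,-T.apply([1,0,0])); X2=R_zy(D,T.apply([1,0,0]))
R=min((X,X2),key=lambda r:(Ro.from_quat(o["tool_rot"]).inv()*r).magnitude())
print("tip",T.inv().apply(o["position"]-O)+[0,0,.182], "F",T.inv().apply(o["ft_force"]),o["q"].round(2),o["grip_width"])
for n in("side","scene"):
    c=camera(n); P=cloud(c); m=red(c)&(P[...,2]>.1); l=T.inv().apply(P[m]-O); print(n,m.sum(),np.percentile(l,[2,10,50,90,98],axis=0).round(4).tolist())
    r=l[l[:,2]<np.percentile(l[:,2],3)+.006]; print("rear",np.percentile(r,[2,50,98],axis=0).round(4).tolist())
for t in(-.03,0,.03,.046): print(t,row(o,O-D*(.182-t)-S*.003+T.apply([0.0,0,0]),R))
E
```

```text
tip [ 0.00305072 -0.00216711 -0.0489249 ] F [ 0.16084162 -0.03027134 -0.28227455] [-0.3   0.42  2.05  1.34  0.45 -0.33] 0.00034233984337881144
side 749 [[-0.059, -0.0167, -0.031], [-0.0449, -0.0121, -0.0293], [0.0273, 0.0037, -0.0233], [0.0695, 0.0091, 0.0048], [0.0768, 0.0106, 0.0176]]
rear [[-0.0598, -0.0158, -0.0322], [0.0222, -0.0011, -0.0279], [0.069, 0.0092, -0.0248]]
scene 349 [[-0.075, -0.009, -0.0303], [-0.0701, -0.0051, -0.0291], [-0.0511, 0.0068, -0.0231], [-0.0258, 0.0118, -0.0103], [-0.0151, 0.0132, -0.0064]]
rear [[-0.068, -0.0097, -0.0305], [-0.0443, 0.0015, -0.0278], [-0.013, 0.0115, -0.0244]]
-0.03 [-0.022, 0.076, 0.473, -0.0, -0.001, 0.004]
0 [-0.022, 0.077, 1.223, -0.0, -0.001, 0.004]
0.03 [-0.023, 0.077, 1.973, -0.0, -0.001, 0.004]
0.046 [-0.024, 0.077, 2.373, -0.0, -0.001, 0.004]
```

move_arm([
  [[0,0.05,0.2,0,0,0],[0,0.05,0.4,0,0,0],[0,0.05,0.6,0,0,0],[0,0.05,0.8,0,0,0],[0,0.05,1.0,0,0,0],[0,0.05,1.2,0,0,0],[0,0.05,1.4,0,0,0],[0,0.05,1.6,0,0,0],[0,0.05,1.75,0,0,0],[0,0.05,1.75,0,0,0]],
])

```text
time: 11.6
position: [0.5231, 0.0403, 0.2862]
tool_rot: [0.919, 0.197, 0.334, -0.071]
ft_force: [-5.5, -2.7, 2.3]
grip_width: 0.0005
grip_force: 2.9
```

```bash
python3 - <<'E'
from rig import *; from h import *
o=get_obs(); T=R_zy(D,S)
print("tip",T.inv().apply(o["position"]-O)+[0,0,.182], "F",T.inv().apply(o["ft_force"]),o["q"].round(2))
I=[]
for n in("side","scene"):
    c=camera(n); P=cloud(c); m=red(c)&(P[...,2]>.1); l=T.inv().apply(P[m]-O); print(n,m.sum(),np.percentile(l,[2,50,98],axis=0).round(4).tolist() if m.sum() else 0)
    I.append(cv2.resize(c["pixels"][140:290,220:420],(400,300),interpolation=2))
cv2.imwrite("pics/push.png",np.hstack(I))
E
```

```text
tip [ 0.00141451 -0.00324447  0.02101021] F [-0.23550064 -3.23159492 -5.65033402] [-0.23  0.57  1.99  1.57  0.4  -0.53]
side 3 [[-0.0331, 0.0195, -0.0801], [-0.027, 0.0206, -0.0784], [-0.0245, 0.0212, -0.0695]]
scene 0 0
```

View pics/push.png

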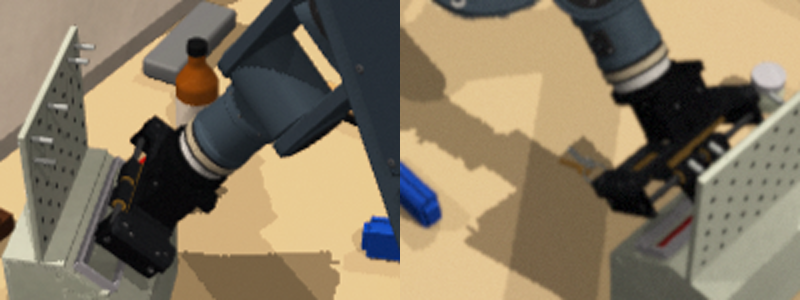

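The case is inside, with a red strip at (675,235) in the scene half, and the force is low. I push on.

move_arm([
  [[0,0.03,0.15,0,0,0],[0,0.03,0.3,0,0,0],[0,0.03,0.45,0,0,0],[0,0.03,0.6,0,0,0],[0,0.03,0.68,0,0,0],[0,0.03,0.68,0,0,0],[0,0.03,0.68,0,0,0]],
])

```text
time: 12.58
position: [0.54, 0.0464, 0.2657]
tool_rot: [0.919, 0.197, 0.334, -0.071]
ft_force: [-1.0, -0.9, -6.5]
grip_width: 0.0003
grip_force: 2.7
```

```bash
python3 - <<'E'
from rig import *; from h import *
o=get_obs(); T=R_zy(D,S)
print("tip",T.inv().apply(o["position"]-O)+[0,0,.182], "F",T.inv().apply(o["ft_force"]),o["q"].round(2))
E
```

```text
tip [ 8.69195090e-05 -2.72487608e-03  4.82366242e-02] F [-0.43649004 -5.19721207  4.15716326] [-0.21  0.62  1.96  1.65  0.39 -0.6 ]
```

move_arm([
  [[0,0,-0.3,0,0,0],[0,0,-0.6,0,0,0],[0,0,-0.9,0,0,0],[0,0,-1.2,0,0,0],[0,0,-1.6,0,0,0],[0,0,-2.2,0,0,0],[0,0,-3.0,0,0,0],[0,0,-3.8,0,0,0],[0,0,-4.0,0,0,0],[0,0,-4.0,0,0,0]],
])

```text
time: 13.82
position: [0.4467, 0.004, 0.3901]
tool_rot: [0.918, 0.197, 0.337, -0.071]
ft_force: [-0.5, 0.5, -0.1]
grip_width: 0.0002
grip_force: 0.0
```

```bash
python3 - <<'E'
from rig import *; from h import *
o=get_obs(); T=R_zy(D,S)
print("tip",T.inv().apply(o["position"]-O)+[0,0,.182],o["ft_force"])
I=[]
for n in("side","scene"):
    c=camera(n); P=cloud(c); l=T.inv().apply((P-O).reshape(-1,3)).reshape(P.shape)
    k=(abs(l[...,0])<.08)&(abs(l[...,1])<.018)&(abs(l[...,2])<.06); print(n,"mouth depth",k.sum(),np.percentile(l[k][:,2],[2,25,50,75,98]).round(4),"red",(red(c)&k).sum())
    I.append(cv2.resize(c["pixels"][140:290,220:420],(400,300),interpolation=2))
cv2.imwrite("pics/end.png",np.hstack(I))
E
```

```text
tip [-0.00046055 -0.00120018 -0.11293624] [-0.51345528  0.4824815  -0.10302577]
side mouth depth 671 [-0.002   0.0002  0.0014  0.0025  0.0046] red 0
scene mouth depth 96 [-0.0003  0.0006  0.0011  0.0018  0.0025] red 0
```

View pics/end.png

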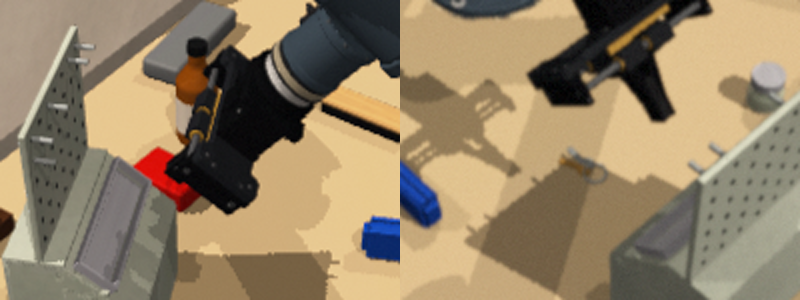

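The mouth at (115,225) shows the flap shut at face level (depth about 1 mm). No red is left in it, and the robot is clear.

```bash
python3 -c "
from rig import *
print(hand_in())"
```

```text
the job is handed in; nothing more can be done
None
```

The red sunglasses case is in the tidy with the flap shut behind it, the other things were not touched, and I handed the job in at about 14 s on the robot's clock.

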